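# Seat a board carrier on its kinematic stage and clamp it

### The job

Pick up the board carrier by its black grip and settle it on the inspection stage so that all three ball feet are fully home: one in the cone, one in the groove, one on the flat seat. The stage top has been wound off centre, so feel your way in, and never load the lapped seats with more than 20 N, the carrier's weight included. Then let go and swing the red clamp lever fully down onto the carrier, leaving the other things where they are.

Things in the scene. Friction and masses are not known exactly. Their poses are not given: they have to be found in the camera images.
- carrier_grip (a point): Centre of the black grip (28 mm along x, 14 mm along y, 36 mm high) on the board carrier, an aluminium plate 140 x 112 x 8 mm with a green circuit board, about 0.4 kg, standing on the bench. Axes: x from the board end to the bare end, y left, z up. The plate's middle is at x +4, its top 18 mm below this point. The board covers x -63 to -17, y -31 to 31 mm, up to 14 mm above the plate.
- foot_cone (a point): Centre of the carrier's ball foot (steel, 14 mm diameter) for the cone seat: at x -44, y +42, z -31 mm from the grip's centre; axes as the carrier's. Home, it is 63.9 mm above the bench; standing on the rim or face beside the cone, up to 3.1 mm higher. On the bench, 7 mm.
- foot_groove (a point): Centre of the ball foot (14 mm) for the groove seat: at x -44, y -42, z -31 mm from the grip's centre. Home, it is 63.9 mm above the bench; beside the groove up to 3.1 mm higher. Under load a held foot gives way by about 0.1 mm per N.
- foot_flat (a point): Centre of the ball foot (14 mm) for the flat seat: at x +56, y 0, z -31 mm from the grip's centre. Home, it is 63.9 mm above the bench.
- stage_base: Dark base of the inspection stage, 208 x 150 mm, fixed; origin on the bench. x points from the front micrometer to the clamp, y left. On it a locked cross slide carries the black stage top (face at 44 mm), parallel to the base but wound up to 11 mm off this origin along x and along y. Home, the carrier lies parallel, grip centre at x -6, y 0 mm from the stage top's centre, 94.9 mm above the bench.
- cone_mid (a point): Where the centre of the cone seat's mouth would be with the stage top centred: x -50, y +42 mm from the base's origin, 60 mm above the bench. The stage top was wound up to 11 mm off along stage x and along stage y, so the real one lies that much off (same shift for all). A steel puck of 42 mm diameter, flat face at 60 mm, with a 90 degree cone of 12 mm mouth. Friction about 0.25.
- groove_mid (a point): Where the middle of the groove seat would be with the stage top centred: x -50, y -42 mm, 60 mm above the bench. Real place shifted as the cone's. A steel block 42 mm (x) by 36 mm (y), flat face at 60 mm, with a 90 degree vee groove, 12 mm wide, running along y.
- flat_mid (a point): Where the middle of the flat seat would be with the stage top centred: x +50, y 0, its face 56.9 mm above the bench. Real place shifted as the cone's. A flat steel button of 32 mm diameter.
- pivot_mid (a point): Where the clamp lever's pivot would be with the stage top centred: x +98, y 0, 90 mm above the bench, axis along stage y; real place shifted as the cone's. The lever reaches 74 mm from it; red end (38 to 74 mm) 20 mm wide, outer face 7 mm from the line through the pivot. At 66 mm a sprung black foot sticks out 16 mm on the carrier's side and presses the plate with 1 to 3 N.
- clamp_arm (a joint): Angle of the clamp lever, rad: 0 fully down (level, pointing to stage -x over the carrier, hard stop), 1.57 upright, 2.3 fully open, leaning away from the carrier. It stays where it is left; moving it takes 3 to 5 N at its end, the last bit about 8 N at 50 mm from the pivot.
- tape_1: Roll of black tape, 62 mm across, 19 mm high, lying on the bench; leave alone.
- driver_yellow: Small screwdriver with a yellow handle, 143 mm long, lying on the bench; leave alone.
- flux_jar: Round jar with a yellow lid, 54 mm across, 38 mm high, at the back of the bench; leave alone.

How it is judged:
By the outcome, as a careful person would: the job done as asked, in the order asked, and still so for the second after the job is handed in, with the robot touching nothing.
It also fails if it takes over 64 s, if anything falls off the work surface, if the arm or the gripper's body presses on something with over 40 N, if the wrist force passes 120 N, or if a joint passes its speed limit or range.

### The arm

A 7-joint arm with a two-finger parallel gripper is mounted at the origin on a cart in front of the work surface, level with it; the furniture and walls round the work are solid. World frame = base frame: x ahead of the robot, y to its left, z up, the work surface at z = 0. Lengths are in m, angles in rad, forces in N, time in s.
With the tool pointing down it reaches from about 0.425 to 0.925 m from the base axis. Payload 6.8 kg.
Tool frame: the origin (TCP) lies midway between the tips of the shut fingers; the grasp point (between the pads) lies 19 mm behind it; z points along the fingers, y is the direction in which the jaws open and shut (so a half turn about z gives the same grasp; the last joint's range is limited). The gripper opens to 85 mm and grips with 20 to 120 N. Pads are 22 mm wide; open, the fingers measure 114 mm over their backs; the gripper's body (76 mm by 85 mm) begins 54 mm behind the grasp point. The pads swing forward as they close: fully open they stand 13 mm farther back than shut.
Start: joints at [-1.434, 0.477, 0.022, 1.555, -0.011, 1.109, -0.083], TCP at [0.164, 0.655, 0.231] pointing down, gripper open.
Joint ranges: [-2.96, 2.96], [-0.34, 2.1], [-1.41, 1.46], [0.24, 2.44], [-1.37, 4.51], [0.17, 1.92], [-2.96, 2.96]. Speed limits (rad/s): [2.39, 2.39, 3.14, 3.14, 3.14, 3.14, 3.14].

### API

Orientations are given as a unit quaternion [w, x, y, z].
In Python, from station import bot gives the robot as it stands.
- The arm moves only by the shell command python3 -m jog 'ROWS' [FORCE]. ROWS is JSON, a list of rows, each a list of 3 entries, a list of its own where there are three numbers: the shift along the tool's x, y, z in mm, then the turn, a rotation vector about the tool's x, y, z in degrees, then the closure, from -1 (fully open) to 1 (shut). A call has 1 to 12 rows; each row shifts and turns the commanded pose from where the row before left it, along the tool's axes as they then stand; what a row does not reach is not made up. A row lasts 1/8 s, in which the tool goes at most 62.5 mm and 10.7 degrees, less where a joint would pass 70% of its speed; a pose out of reach is approached as far as the arm can. A call is refused whole if a number of a shift passes 62.5 or a number of a turn 10.7, either way. A call with a gripper value outside its range is refused whole. The fingers move at their own pace and stop on an object; FORCE is the grip in N (left out, the last holds). Time passes only in rows, so rows that do not move let the fingers close. It gives the time, the measured TCP pose, the force and the opening at its end, in the units of the state.
- bot.get_obs(): the state, without advancing time (a new reading comes with each control period).
- bot.read_camera(name): name is "scene" or "top"; returns (picture, depth): 384x512x3 uint8, red, green, blue; 384x512 float32, m along the optical axis (not along the pixel's ray), 0 where there is no reading.
- bot.camera_info(name): a dict with "fx", "fy", "cx", "cy" (pixels), "world_from_camera" (4x4, takes a point from camera to world coordinates). Camera axes: x right, y up, looking along -z (the intrinsics and any distortion apply to the point x, -y, -z); pixel columns grow to the right and rows downward; lengths in m; the calibration is good to about 2 mm. A picture is of the moment at which its call begins. camera_info takes no time and is no camera call.
- bot.hand_in(): hands the job in, once; it reports no verdict.
Trained networks look in the newest picture that a camera, given by its name, has taken for a name from the list of things; names that differ only in an ending like _2 or _b are one class to them, and where a whole thing is asked for, a point or a joint stands for the part that bears it (a point fixed in the world has none). Each returns a list of dicts, best first, with "score" (0 to 1); they miss things now and then, are a little off and sometimes report something else, mostly with a low value. They report only what shows in the picture. A call takes as long as a camera call.
- bot.find_in(camera, thing): "xy" ([column, row] as shares, 0 to 1, of the picture: columns of its width, rows of its height, amid what is visible of it).
- bot.cut_out(camera, thing): "pixels" (384x512 bool, what is visible of it) and "xy" ([column, row] as shares, 0 to 1, of the picture: columns of its width, rows of its height, amid what is visible of it).
- bot.landmark_of(camera, thing): "xy" ([column, row] as shares, 0 to 1, of the picture: columns of its width, rows of its height: a listed point, or the origin of a listed thing).
The state is a dict: "t": time; "q": joint angles; "joint_vel": joint speeds; "joint_torque": joint torques, N m; "eef_pos": TCP position; "tool_rot": TCP orientation; "contact_force": force on the tool from outside, world axes, zero at the start; "torque": the same for the moment, N m; "gripper_width": opening from 0.0 (shut) to 1.0 (fully open).
Only numpy, scipy, OpenCV 4.12 (cv2) and the standard library are available. Lean on these libraries where they do the work, as an engineer would, in place of code of your own. Each camera call takes 0.05 s, during which the arm holds its last target.

## Working session

There is one attempt and no reset: what is moved stays moved. The work goes in short steps, Python scripts to look and compute and a shell command to move; the robot and the scene stay as the last step left them, time stands still between calls to the robot, and variables do not carry over. Pictures are saved under pics/ and viewed, and the job is handed in when it is done.

```bash
ls; mkdir -p pics; python3 - <<'E'
from station import bot
import cv2,numpy as np
print(bot.get_obs())
for c in("scene","top"):
    p,d=bot.read_camera(c); cv2.imwrite(f"pics/{c}0.png",p[:,:,::-1]); np.savez(f"pics/{c}0.npz",p=p,d=d)
    i=bot.camera_info(c);print(c,i)
    for n in ["carrier_grip","foot_cone","foot_groove","foot_flat","stage_base","cone_mid","groove_mid","flat_mid","pivot_mid","clamp_arm"]:
        try:
            r=bot.landmark_of(c,n); print(n,[(np.round(np.array(x["xy"])*[512,384],1),round(x["score"],2)) for x in r[:2]])
        except Exception as e: print(n,e)
E
```

```text
pics
{'t': 0.0, 'q': array([-1.43413621,  0.47781339,  0.02235283,  1.55646424, -0.01149707,
        1.10929342, -0.08313901]), 'joint_vel': array([-0.00057766, -0.00054252, -0.00180494, -0.00098334, -0.00011504,
        0.00050534, -0.00032363]), 'joint_torque': array([-1.74285557e-03, -5.96445715e+01,  1.60686426e+00, -2.81200433e+01,
        1.24821888e-02,  9.30712296e-03, -1.99038124e-05]), 'eef_pos': array([0.16344739, 0.65429588, 0.23031167]), 'tool_rot': array([-3.96673081e-05,  1.22088587e-01,  9.92518776e-01, -9.24147716e-04]), 'contact_force': array([ 0.44730118, -0.51334927,  0.16068937]), 'torque': array([-0.03289114,  0.00532343,  0.00086704]), 'gripper_width': 1.0004631393117391}
scene {'fx': 477.685265917098, 'fy': 477.685265917098, 'cx': 264.05043517684993, 'cy': 193.85013271831136, 'world_from_camera': array([[ 0.66006959,  0.43514193, -0.61233948, -0.2082256 ],
       [-0.75115697,  0.39149185, -0.53150478, -0.55404819],
       [ 0.0084459 ,  0.81079322,  0.58527176,  0.72847285],
       [ 0.        ,  0.        ,  0.        ,  1.        ]])}
carrier_grip [(array([
[... 881 characters left out ...]
0.        ,  0.        ,  1.        ]])}
carrier_grip [(array([312.4, 212.8]), 0.72)]
foot_cone [(array([299.7, 226.4]), 0.65), (array([312.5, 209.6]), 0.17)]
foot_groove [(array([328.5, 225.9]), 0.6)]
foot_flat [(array([309.2, 189.8]), 0.76)]
stage_base [(array([206.9, 191.1]), 0.85)]
cone_mid [(array([184.3, 199.4]), 0.64), (array([297.8, 230.3]), 0.37)]
groove_mid [(array([214.6, 206.1]), 0.65)]
flat_mid [(array([207.2, 170.2]), 0.58), (array([308.4, 191.3]), 0.39)]
pivot_mid [(array([216.5, 152.9]), 0.75), (array([328.9, 142.3]), 0.68)]
clamp_arm it knows: carrier_grip, cone_mid, driver_yellow, flat_mid, flux_jar, foot_cone, foot_flat, foot_groove, groove_mid, pivot_mid, stage_base, tape
```

```bash
python3 - <<'E'
import cv2
for c,b in(("scene",(170,100,400,300)),("top",(150,120,370,270))):
    im=cv2.imread(f"pics/{c}0.png"); x0,y0,x1,y1=b
    k=im[y0:y1,x0:x1]; s=780/(x1-x0)
    s=min(s,590/(y1-y0)); print(s)
    cv2.imwrite(f"pics/{c}0c.png",cv2.resize(k,None,fx=s,fy=s,interpolation=cv2.INTER_CUBIC))
E
```

```text
2.95
3.5454545454545454
```

View pics/scene0.png

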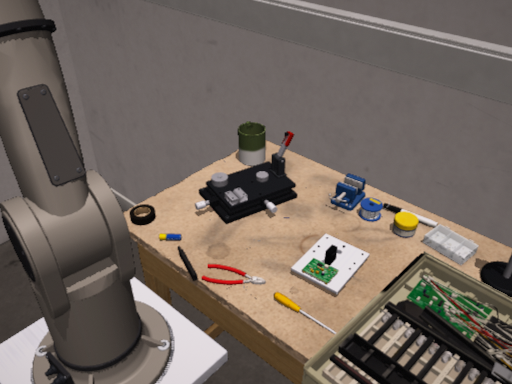

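View pics/top0.png

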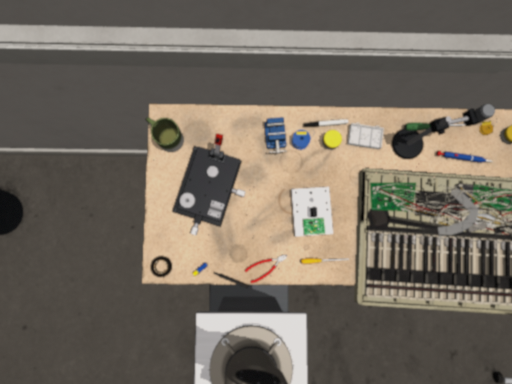

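```bash
ls pics
```

```text
scene0.npz
scene0.png
scene0c.png
top0.npz
top0.png
top0c.png
```

View crops.

View pics/scene0c.png

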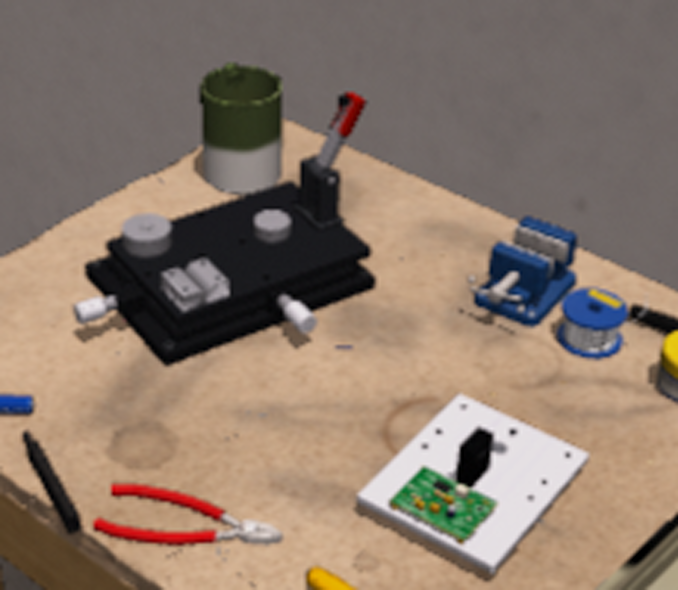

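View pics/top0c.png

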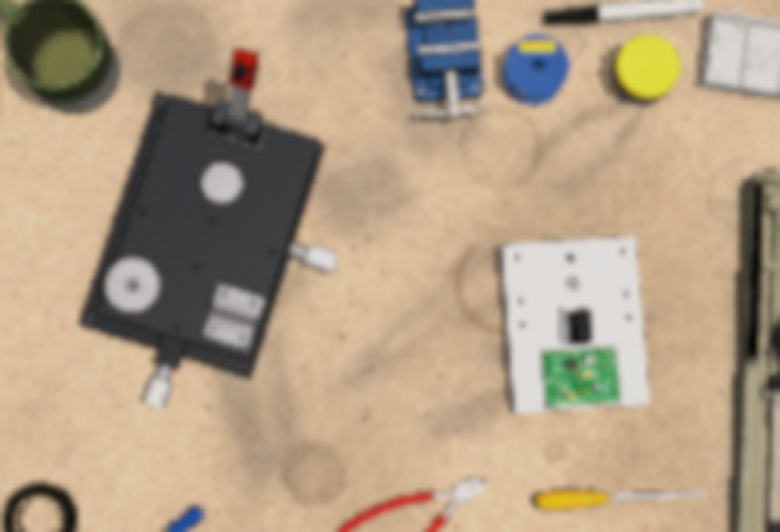

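```bash
cat > h.py <<'E'
import numpy as np,cv2
from station import bot
I={c:bot.camera_info(c) for c in("scene","top")}
def ray(c,uv,z):
    i=I[c];T=i["world_from_camera"]
    d=T[:3,:3]@np.array([(uv[0]-i["cx"])/i["fx"],-(uv[1]-i["cy"])/i["fy"],-1]);o=T[:3,3]
    return (o+d*(z-o[2])/d[2])[:2]
def proj(c,P):
    i=I[c];T=i["world_from_camera"];p=(np.atleast_2d(P)-T[:3,3])@T[:3,:3]
    return np.c_[i["cx"]+i["fx"]*p[:,0]/-p[:,2],i["cy"]-i["fy"]*p[:,1]/-p[:,2]]
E
python3 - <<'E'
from h import *
for c in("top","scene"):
    z=np.load(f"pics/{c}0.npz");p=z["p"];d=z["d"]
    g=p.min(2)
    for name,b,zz,th in (("plate",dict(top=(285,180,340,243),scene=(285,230,375,300))[c],.020,170 if c=="top" else 165),("stage",dict(top=(170,140,245,232),scene=(195,160,300,225))[c],.06,110)):
        x0,y0,x1,y1=b
        m=np.zeros(g.shape,np.uint8);m[y0:y1,x0:x1]=(g[y0:y1,x0:x1]>th)
        n,l,s,ce=cv2.connectedComponentsWithStats(m)
        for k in range(1,n):
            if s[k,4]<12: continue
            u=ce[k]
            print(c,name,s[k],np.round(u,1),p[int(u[1]),int(u[0])],"world",np.round(ray(c,u,zz)*1000,1))
            if s[k,4]>30:
                r=cv2.minAreaRect(cv2.findContours((l==k).astype(np.uint8),cv2.RETR_EXTERNAL,cv2.CHAIN_APPROX_NONE)[0][0])
                print("  rect",np.round([*r[0],*r[1],r[2]],1))
    for n,zz in(("carrier_grip",.038),("stage_base",0),("foot_cone",.007),("foot_groove",.007),("foot_flat",.007),("cone_mid",.06),("groove_mid",.06),("flat_mid",.0569),("pivot_mid",.09)):
        pass
E
```

```text
top plate [ 292  186   42   51 1356] [311.6 207. ] [162 159 156] world [ 455.4 -174.9]
  rect [312.2 211.1  48.5  38.5  85.6]
top plate [309 234   8   2  12] [312.5 234.5] [185 197 173] world [ 375.2 -176.9]
top stage [ 170  140   75   92 2965] [208.4 188.7] [60 59 62] world [501.  124.8]
  rect [207.  185.5  91.   74.   90. ]
top stage [207 166  12  11 106] [212.2 171.1] [196 191 191] world [551.5 114.9]
  rect [212.5 171.   10.   11.   90. ]
top stage [180 192  15  16 192] [186.9 199.9] [152 148 148] world [468.4 184.4]
  rect [187.  199.5  14.   15.    0. ]
top stage [208 200  17  18 206] [215.5 208.7] [126 122 122] world [444.4 103.6]
  rect [215.6 208.9  13.6  15.8  18.4]
scene plate [ 291  233   78   59 1682] [333.4 259.8] [2 3 3] world [ 451.4 -179.2]
  rect [329.7 260.6  62.6  48.9  27.6]
scene stage [ 195  160   68   50 1047] [217.3 175.2] [157 151 156] world [472.8 193.9]
  rect [221.  173.2  33.8  80.   50.3]
scene stage [ 228  160   72   65 1330] [279.8 204.2] [130 106  86] world [484.8  -1.2]
  rect [263.5 192.   64.   71.   90. ]
scene stage [257 171  11   7  64] [261.9 174.1] [159 153 158] world [551.8 113.4]
  rect [262. 174.   6.  10.  90.]
scene stage [234 188  14  14  98] [240.7 194.5] [163 156 162] world [452.   92.7]
  rect [240.6 194.3  14.7   7.9  59. ]
scene stage [226 191  12  10  60] [231.  195.4] [156 149 155] world [433.8 107.1]
  rect [231.  195.5  12.    4.9  45. ]
scene stage [195 211  31  14 294] [207.9 218.9] [201 169 137] world [336.1  83. ]
  rect [210.  217.5  13.   30.   90. ]
```

```bash
cat >> h.py <<'E'
from scipy.optimize import minimize
def hullmask(c,P,shape=(384,512),s=8):
    h=cv2.convexHull(np.float32(proj(c,P)))[:,0]
    m=np.zeros((shape[0],shape[1]),np.uint8)
    x0,y0=np.floor(h.min(0)).astype(int)-2;x1,y1=np.ceil(h.max(0)).astype(int)+3
    big=np.zeros(((y1-y0)*s,(x1-x0)*s),np.uint8)
    cv2.fillPoly(big,[np.int32(np.round(((h-[x0,y0]+.5)*s-.5)*16))],255,shift=4)
    out=np.zeros(shape,np.float32);out[y0:y1,x0:x1]=cv2.resize(big,(x1-x0,y1-y0),interpolation=cv2.INTER_AREA)/255.
    return out
def R2(a): return np.array([[np.cos(a),-np.sin(a)],[np.sin(a),np.cos(a)]])
def plateP(x,y,a,zt):  # grip centre pose -> plate corners
    c=np.array([[sx*70+4,sy*56] for sx in(-1,1) for sy in(-1,1)])*1e-3
    w=c@R2(a).T+[x,y]
    return np.r_[np.c_[w,np.full(4,zt)],np.c_[w,np.full(4,zt-.008)]]
E
python3 - <<'E'
from h import *
for c in("top","scene"):
    p=np.load(f"pics/{c}0.npz")["p"].astype(float)
    b=dict(top=(282,178,345,246),scene=(280,226,380,300))[c]
    # 'blueness': wood has low b/r ; plate white
    r,g,bl=p[...,0],p[...,1],p[...,2]
    wood=np.median(p[b[1]:b[3],b[0]:b[2]][(r-bl)[b[1]:b[3],b[0]:b[2]]>35],0)
    # soft: (r-bl) relative
    s=np.clip(1-(r-bl)/(wood[0]-wood[2]),0,1)
    W=np.zeros(s.shape);W[b[1]:b[3],b[0]:b[2]]=1
    def f(v):
        m=hullmask(c,plateP(v[0]/100,v[1]/100,v[2]/10,.020));return (W*(m-s)**2).sum()
    v0=[45.2,-17.5,.3]
    best=None
    for a in(0,.3,.6,.9):
        q=minimize(f,[v0[0],v0[1],a],method="Nelder-Mead",options=dict(initial_simplex=np.array([[v0[0],v0[1],a],[v0[0]+.6,v0[1],a],[v0[0],v0[1]+.6,a],[v0[0],v0[1],a+.4]])))
        if best is None or q.fun<best.fun:best=q
    print(c,best.x[0]*10,best.x[1]*10,np.degrees(best.x[2]/10),best.fun,wood)
    print(proj(c,[[best.x[0]/100,best.x[1]/100,.056]]),proj(c,[[best.x[0]/100,best.x[1]/100,.038]]))
    cv2.imwrite(f"pics/s_{c}.png",cv2.resize(np.uint8(255*s[b[1]:b[3],b[0]:b[2]]),None,fx=6,fy=6))
    # grip blob
    dk=(p.max(2)<60)*W
    n,l,st,ce=cv2.connectedComponentsWithStats(np.uint8(dk)); 
    print([(st[k],np.round(ce[k],1)) for k in range(1,n) if st[k,4]>8])
E
```

```text
top 440.2770063530368 -174.6224369055382 4.016816380500839 49.06269545997555 [202. 172. 140.]
[[313.65367234 211.25345993]] [[312.57543812 211.71174997]]
[(array([311, 209,   5,   7,  32], dtype=int32), array([312.8, 212.1]))]
scene 442.2594293454615 -175.4369479985886 4.28451562185467 100.84339259439501 [185. 152. 122.]
[[331.04708686 248.66362735]] [[330.27150671 255.03429229]]
[(array([325, 246,  12,  19, 161], dtype=int32), array([330.3, 254.7])), (array([317, 263,   5,   4,  11], dtype=int32), array([319.5, 264.5]))]
```

```bash
cat >> h.py <<'E'
from scipy.spatial.transform import Rotation as Ro
def tool(yaw_deg):  # tool z down, tool y axis at yaw+90 ; x axis = y cross z
    y=np.array([-np.sin(np.radians(yaw_deg)),np.cos(np.radians(yaw_deg)),0]);z=np.array([0,0,-1.]);return np.c_[np.cross(y,z),y,z]
def st():
    o=bot.get_obs();R=Ro.from_quat(np.roll(o["tool_rot"],-1)).as_matrix()
    return o,R
def go(p,yaw,n=1):
    """print shift in tool axes (current, and after the turn) and turn to reach p(mm), yaw"""
    o,R=st();Rt=tool(yaw);d=(np.array(p)-o["eef_pos"]*1e3)
    print("pos",np.round(o["eef_pos"]*1e3,1),"F",np.round(o["contact_force"],1),"w",round(o["gripper_width"],3),"t",o["t"])
    print("turn",np.round(np.degrees(Ro.from_matrix(R.T@Rt).as_rotvec()),2),"shift now",np.round(R.T@d,1),"after turn",np.round(Rt.T@d,1),"per row /",n,np.round(Rt.T@d/n,1))
E
python3 - <<'E'
from h import *
print(tool(4.1))
go([480,300,230],4.1,8)
print(tool(4.1).T@np.array([-39,-475,0])/8, tool(4.1).T@np.array([-39,-475,-100])/8)
E
```

```text
[[-0.99744078 -0.07149744  0.        ]
 [-0.07149744  0.99744078  0.        ]
 [-0.          0.         -1.        ]]
pos [163.6 654.9 231.3] F [ 0.2 -0.4 -0.1] w 0.998 t 1.0
turn [  0.     0.   -18.13] shift now [-393.  -267.6    1.3] after turn [-290.2 -376.6    1.3] per row / 8 [-36.3 -47.1   0.2]
[  9.10768457 -58.87449645   0.        ] [  9.10768457 -58.87449645  12.5       ]
```

```bash
python3 -m jog '[[[0,0,0],[0,0,-9.05],-1],[[0,0,0],[0,0,-9.05],-1],[[-36.3,-47.1,0],[0,0,0],-1],[[-36.3,-47.1,0],[0,0,0],-1],[[-36.3,-47.1,0],[0,0,0],-1],[[-36.3,-47.1,0],[0,0,0],-1],[[-36.3,-47.1,0],[0,0,0],-1],[[-36.3,-47.1,0],[0,0,0],-1],[[-36.3,-47.1,0],[0,0,0],-1],[[-36.3,-47.1,0],[0,0,0],-1]]' ; python3 -m jog '[[[9,-58,0],[0,0,0],-1],[[9,-58,0],[0,0,0],-1],[[9,-58,0],[0,0,0],-1],[[9,-58,0],[0,0,0],-1],[[9,-58,0],[0,0,0],-1],[[9,-58,20],[0,0,0],-1],[[9,-58,40],[0,0,0],-1],[[9,-58,40],[0,0,0],-1],[[0,0,0],[0,0,0],-1],[[0,0,0],[0,0,0],-1]]'
python3 - <<'E'
from h import *
go([441,-175,60],4.1)
E
```

```text
t: 2.25
eef_pos: [0.4812, 0.2982, 0.2317]
tool_rot: [0.0, -0.036, 0.999, 0.0]
contact_force: [0.3, -0.5, 0.0]
gripper_width: 0.999
t: 3.5
eef_pos: [0.4426, -0.154, 0.1411]
tool_rot: [0.0, -0.035, 0.999, 0.0]
contact_force: [0.3, 0.1, 1.1]
gripper_width: 0.997
pos [ 442.6 -154.   141.1] F [0.3 0.1 1.1] w 0.997 t 3.5
turn [ 0.01  0.01 -0.04] shift now [  3.1 -20.8  81.1] after turn [  3.1 -20.8  81.1] per row / 1 [  3.1 -20.8  81.1]
```

```bash
python3 -m jog '[[[3.1,-20.8,20],[0,0,0],-1],[[0,0,40],[0,0,0],-1],[[0,0,30],[0,0,0],-1],[[0,0,24],[0,0,0],-1],[[0,0,0],[0,0,0],-1],[[0,0,0],[0,0,0],-1]]'
python3 - <<'E'
from h import *
go([441,-175,27],4.1)
p,d=bot.read_camera("scene"); cv2.imwrite("pics/s1.png",cv2.resize(p[200:310,270:400,::-1],None,fx=5,fy=5,interpolation=cv2.INTER_CUBIC))
E
```

```text
t: 4.25
eef_pos: [0.442, -0.1746, 0.028]
tool_rot: [0.001, -0.036, 0.999, -0.0]
contact_force: [-0.7, 1.3, 0.3]
gripper_width: 0.999
pos [ 442.  -174.6   28. ] F [-0.7  1.3  0.3] w 0.999 t 4.25
turn [-0.01  0.12  0.06] shift now [ 1.  -0.3  1. ] after turn [ 1.  -0.3  1. ] per row / 1 [ 1.  -0.3  1. ]
```

View pics/s1.png

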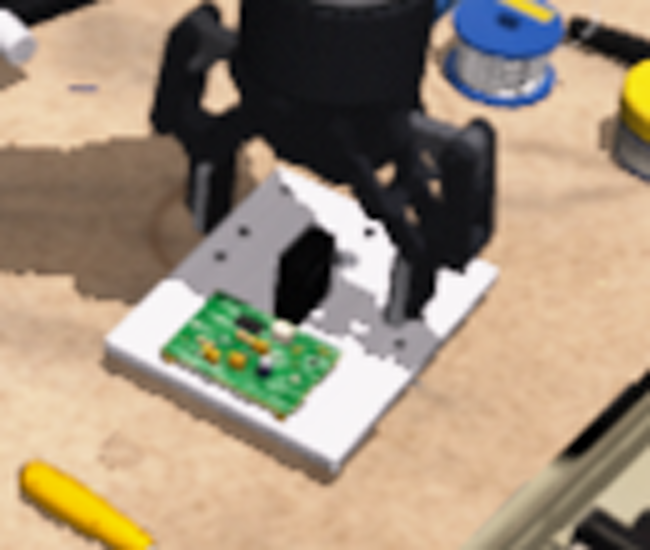

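```bash
python3 -m jog '[[[1,0,1],[0,0,0],1],[[0,0,0],[0,0,0],1],[[0,0,0],[0,0,0],1],[[0,0,0],[0,0,0],1],[[0,0,0],[0,0,0],1],[[0,0,0],[0,0,0],1],[[0,0,0],[0,0,0],1],[[0,0,0],[0,0,0],1]]' 70
python3 - <<'E'
from h import *
go([441,-175,27],4.1)
E
```

```text
t: 5.3
eef_pos: [0.4398, -0.1753, 0.026]
tool_rot: [0.0, -0.036, 0.999, 0.0]
contact_force: [-0.6, 0.4, 4.5]
gripper_width: 0.149
pos [ 439.8 -175.3   26. ] F [-0.6  0.4  4.5] w 0.149 t 5.3
turn [ 0.    0.01 -0.03] shift now [-1.2  0.2 -1. ] after turn [-1.2  0.2 -1. ] per row / 1 [-1.2  0.2 -1. ]
```

```bash
python3 -m jog '[[[0,0,-15],[0,0,0],1],[[0,0,-55],[0,0,0],1],[[0,0,-55],[0,0,0],1],[[0,0,-30],[0,0,0],1],[[0,0,0],[0,0,0],1],[[0,0,0],[0,0,0],1]]'
python3 - <<'E'
from h import *
go([441,-175,27],4.1)
print(st()[0]["torque"])
for c in("scene","top"):
    p,d=bot.read_camera(c); np.savez(f"pics/{c}2.npz",p=p); cv2.imwrite(f"pics/{c}2.png",p[:,:,::-1])
E
```

```text
t: 6.05
eef_pos: [0.4386, -0.1748, 0.1798]
tool_rot: [-0.001, -0.036, 0.999, 0.0]
contact_force: [1.0, 0.6, -4.3]
gripper_width: 0.155
pos [ 438.6 -174.8  179.8] F [ 1.   0.6 -4.3] w 0.155 t 6.05
turn [ 0.04 -0.11 -0.01] shift now [ -2.7  -0.5 152.8] after turn [ -2.4  -0.4 152.8] per row / 1 [ -2.4  -0.4 152.8]
[0.02095735 0.0247454  0.00757813]
```

View pics/scene2.png

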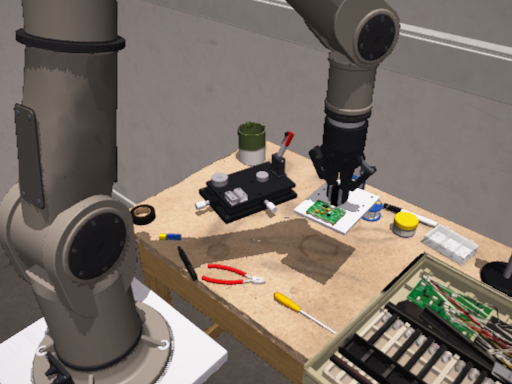

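```bash
python3 - <<'E'
from h import *
go([498.3,131.2,150],-16.8,7)
E
```

```text
pos [ 438.4 -174.9  179.3] F [-0.3 -0.3 -3.4] w 0.151 t 6.15
turn [ 0.   -0.2  20.88] shift now [-81.6 301.   29.2] after turn [ 31.1 310.3  29.3] per row / 7 [ 4.4 44.3  4.2]
```

```bash
python3 -m jog '[[[0,0,0],[0,0,10.4],1],[[0,0,0],[0,0,10.4],1],[[4.4,44.3,0],[0,0,0],1],[[4.4,44.3,0],[0,0,0],1],[[4.4,44.3,0],[0,0,0],1],[[4.4,44.3,4],[0,0,0],1],[[4.4,44.3,10],[0,0,0],1],[[4.4,44.3,15],[0,0,0],1],[[4.4,44.3,0],[0,0,0],1],[[0,0,0],[0,0,0],1],[[0,0,0],[0,0,0],1]]'
python3 - <<'E'
from h import *
go([498.3,131.2,83],-16.8,7)
for c in("scene","top"):
    p,d=bot.read_camera(c); np.savez(f"pics/{c}3.npz",p=p); cv2.imwrite(f"pics/{c}3.png",p[:,:,::-1])
p=np.load("pics/scene3.npz")["p"];cv2.imwrite("pics/s3.png",cv2.resize(p[110:230,180:320,::-1],None,fx=5,fy=5,interpolation=cv2.INTER_CUBIC))
print(st()[0]["eef_pos"],st()[1])
E
```

```text
t: 7.52
eef_pos: [0.4986, 0.1297, 0.1506]
tool_rot: [-0.001, 0.145, 0.989, -0.001]
contact_force: [-0.8, -0.7, -4.0]
gripper_width: 0.151
pos [498.6 129.7 150.6] F [-0.8 -0.7 -4. ] w 0.151 t 7.525
turn [-0.14 -0.11  0.07] shift now [ 0.6  1.5 67.6] after turn [ 0.7  1.3 67.6] per row / 7 [0.1 0.2 9.7]
[0.49892533 0.12894056 0.15120789] [[-0.95710839  0.28972628 -0.00148819]
 [ 0.2897281   0.95710825 -0.00119313]
 [ 0.00107867 -0.00157313 -0.99999818]]
```

View pics/s3.png

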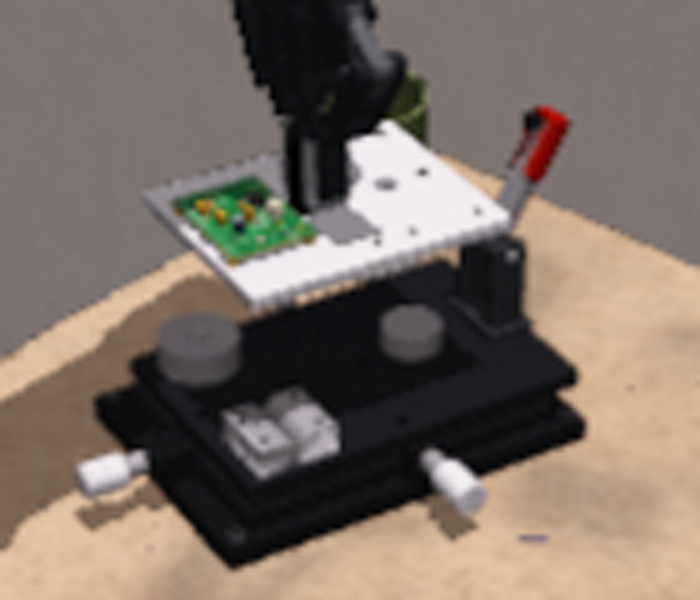

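View pics/top3.png

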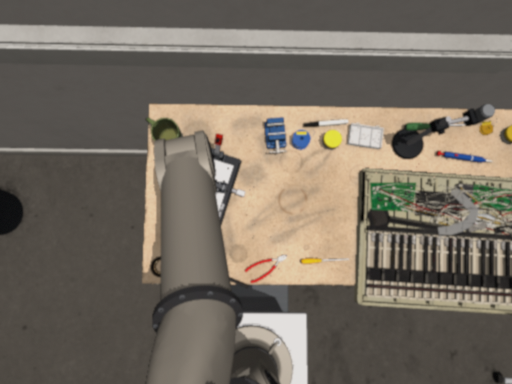

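```bash
cat > fit.py <<'E'
from h import *
from scipy.ndimage import map_coordinates
def loops_seats(x,y,a):
    t=np.linspace(0,2*np.pi,120,endpoint=False);c=np.c_[np.cos(t),np.sin(t)]
    out=[]
    for cx,cy,r,z in((-50,42,21,60),(50,0,16,56.9)):
        out.append((c*r+[cx,cy],c,z))
    s=np.linspace(-1,1,40)
    P=np.r_[np.c_[21*s,0*s+18],np.c_[21*s,0*s-18],np.c_[0*s+21,18*s],np.c_[0*s-21,18*s]]
    N=np.r_[np.tile([0,1],(40,1)),np.tile([0,-1],(40,1)),np.tile([1,0],(40,1)),np.tile([-1,0],(40,1))]
    out.append((P+[-50,-42],N,60))
    return [(np.c_[(p*1e-3)@R2(a).T+[x,y],np.full(len(p),z*1e-3)],np.c_[n@R2(a).T,0*n[:,:1]]) for p,n,z in out]
def loops_plate(x,y,a,zt):
    s=np.linspace(-.95,.95,60)
    P=np.r_[np.c_[70*s,0*s+56],np.c_[70*s,0*s-56],np.c_[0*s+70,56*s],np.c_[0*s-70,56*s]]+[4,0]
    N=np.repeat([[0,1],[0,-1],[1,0],[-1,0]],60,0)
    return [(np.c_[(P*1e-3)@R2(a).T+[x,y],np.full(len(P),zt)],np.c_[N@R2(a).T,0*N[:,:1]])]
def score(c,g,L,e=0.9,sel=None):
    tot=0
    for P,N in L:
        q=proj(c,P);n=proj(c,P+N*1e-3)-q;n/=np.linalg.norm(n,axis=1)[:,None]
        gi=lambda q:map_coordinates(g,[q[:,1],q[:,0]],order=1)
        d=gi(q-e*n)-gi(q+e*n)
        if sel is not None:d=d[sel]
        tot+=np.clip(d,-20,80).mean()
    return tot
def best(c,g,mk,x0,y0,a0,sel=None,fa=True):
    f=lambda v:-score(c,g,mk(x0+v[0]*1e-3,y0+v[1]*1e-3,a0+(np.radians(v[2]) if fa else 0)),sel=sel)
    b=None
    for sx in(-4,0,4):
        for sy in(-4,0,4):
            q=minimize(f,[sx,sy,0],method="Nelder-Mead",options=dict(initial_simplex=[[sx,sy,0],[sx+2,sy,0],[sx,sy+2,0],[sx,sy,1.]]))
            if b is None or q.fun<b.fun:b=q
    return x0*1e3+b.x[0],y0*1e3+b.x[1],np.degrees(a0)+b.x[2]*fa,-b.fun
E
python3 - <<'E'
from fit import *
A=np.radians(-16.8)
for c in("top","scene"):
    g=np.load(f"pics/{c}0.npz")["p"].min(2).astype(float)
    print(c,"seats",np.round(best(c,g,loops_seats,.504,.1295,A),2))
    for k in range(3): print("   ",k,np.round(best(c,g,lambda *v:[loops_seats(*v)[k]],.504,.1295,A,fa=False),2))
    gg=np.load(f"pics/{c}0.npz")["p"][...,2].astype(float)
    print(c,"plate bench",np.round(best(c,gg,lambda *v:loops_plate(*v,.020),.441,-.175,np.radians(4.1)),2))
g=np.load("pics/scene3.npz")["p"].min(2).astype(float)
print("scene3 seats",np.round(best("scene",g,loops_seats,.504,.1295,A),2))
gg=np.load("pics/scene3.npz")["p"][...,2].astype(float)
sel=np.r_[60:120,120:180,180:240]
print("scene3 plate",np.round(best("scene",gg,lambda *v:loops_plate(*v,.1452),.4988,.129,A,sel=sel),2))
E
```

```text
top seats [504.15 129.61 -16.7  220.99]
    0 [504.05 130.04 -16.8   79.75]
    1 [504.16 129.72 -16.8   79.95]
    2 [504.12 129.35 -16.8   61.44]
top plate bench [ 439.34 -175.92    4.2    52.54]
scene seats [507.19 130.69 -17.13 172.88]
    0 [507.77 131.13 -16.8   40.31]
    1 [507.57 131.3  -16.8   75.2 ]
    2 [506.84 130.86 -16.8   57.86]
scene plate bench [ 441.92 -175.98    4.12   79.77]
scene3 seats [506.7  130.72 -16.85 110.03]
scene3 plate [499.98 127.41 -16.75  71.05]
```

```bash
python3 - <<'E'
from h import *
go([499.4,132.8,92],-16.8,7)
E
```

```text
pos [498.9 128.9 151.2] F [ 0.7  0.3 -3.3] w 0.148 t 7.625
turn [-0.09 -0.06 -0.04] shift now [ 0.6  3.9 59.2] after turn [ 0.7  3.8 59.2] per row / 7 [0.1 0.5 8.5]
```

```bash
python3 -m jog '[[[0.6,3.9,0],[0,0,0],1],[[0,0,25],[0,0,0],1],[[0,0,22],[0,0,0],1],[[0,0,11],[0,0,0],1],[[0,0,0],[0,0,0],1],[[0,0,0],[0,0,0],1],[[0,0,0],[0,0,0],1]]'
python3 - <<'E'
from fit import *
go([499.4,132.8,92],-16.8,7)
for c in("scene",):
    p,d=bot.read_camera(c); np.savez(f"pics/{c}4.npz",p=p)
p=np.load("pics/scene4.npz")["p"];cv2.imwrite("pics/s4.png",cv2.resize(p[120:230,180:320,::-1],None,fx=5,fy=5,interpolation=cv2.INTER_CUBIC))
gg=p[...,2].astype(float); A=np.radians(-16.8)
sel=np.r_[60:120,180:240]
z=st()[0]["eef_pos"][2]-.006
print("plate",np.round(best("scene",gg,lambda *v:loops_plate(*v,z),.4994,.1328,A,sel=sel),2),st()[0]["eef_pos"])
E
```

```text
t: 8.5
eef_pos: [0.5006, 0.1346, 0.0947]
tool_rot: [0.001, 0.146, 0.989, 0.0]
contact_force: [0.2, -0.3, -4.1]
gripper_width: 0.149
pos [500.6 134.6  94.7] F [ 0.2 -0.3 -4.1] w 0.149 t 8.5
turn [0.06 0.07 0.06] shift now [ 0.6 -2.1  2.7] after turn [ 0.6 -2.1  2.7] per row / 7 [ 0.1 -0.3  0.4]
plate [500.27 128.32 -18.13  72.83] [0.50050669 0.13469359 0.09458534]
```

View pics/s4.png

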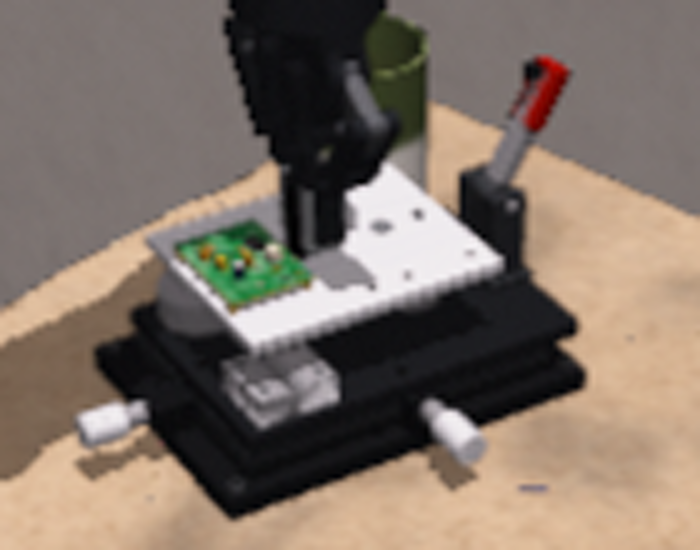

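```bash
python3 - <<'E'
from fit import *
A=np.radians(-16.8)
for n,z,s0 in(("scene3",.1450,(.499,.129)),("scene4",.0886,(.500,.132))):
    p=np.load(f"pics/{n}.npz")["p"]
    for ch in("b","min"):
        gg=(p[...,2] if ch=="b" else p.min(2)).astype(float)
        for nm,sel in(("all3",np.r_[60:240]),("front2",np.r_[60:120,180:240]),("right2",np.r_[60:180])):
            print(n,ch,nm,np.round(best("scene",gg,lambda *v:loops_plate(*v,z),*s0,A,sel=sel,fa=False),2))
# overlay
p=np.load("pics/scene4.npz")["p"][:,:,::-1]
im=cv2.resize(p[120:230,180:320],None,fx=5,fy=5,interpolation=cv2.INTER_CUBIC)
def dr(L,col):
    for P,N in L:
        for q in proj("scene",P): 
            cv2.circle(im,tuple(np.int32(((q-[180,120])+.5)*5)),1,col,-1)
dr(loops_plate(.5002,.1283,A,.0886),(0,0,255)); dr(loops_seats(.507,.1307,A),(255,255,0))
cv2.imwrite("pics/o4.png",im)
E
```

```text
scene3 b all3 [500.2  127.61 -16.8   71.03]
scene3 b front2 [500.02 127.69 -16.8   68.08]
scene3 b right2 [500.68 127.66 -16.8   74.08]
scene3 min all3 [500.38 127.79 -16.8   70.96]
scene3 min front2 [500.22 127.89 -16.8   68.16]
scene3 min right2 [500.77 127.86 -16.8   74.54]
scene4 b all3 [501.21 128.46 -16.8   74.34]
scene4 b front2 [500.77 127.99 -16.8   72.26]
scene4 b right2 [501.9  129.45 -16.8   76.75]
scene4 min all3 [501.18 128.39 -16.8   73.65]
scene4 min front2 [501.66 130.   -16.8   71.51]
scene4 min right2 [502.63 131.07 -16.8   76.4 ]
```

View pics/o4.png

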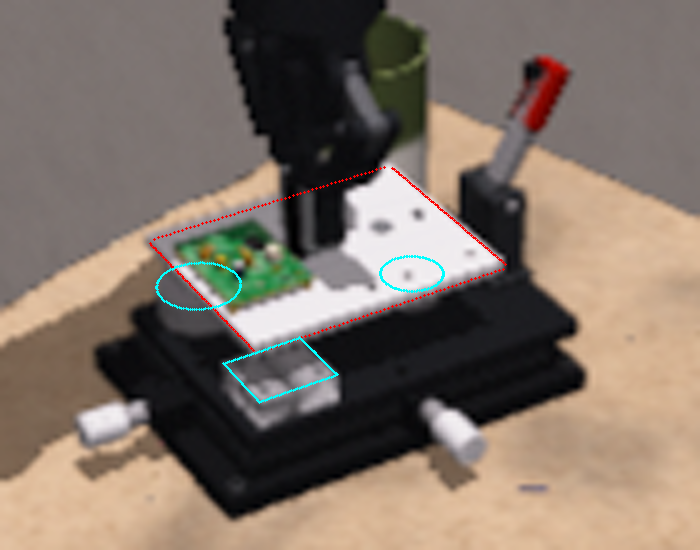

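```bash
for i in 1 2 3 4 5 6; do python3 -m jog '[[[0,0,0],[0,0,0],1]]' | grep -E "eef|force"; done; python3 - <<'E'
from h import *
o=st()[0];print(o["q"],o["joint_vel"])
E
```

```text
eef_pos: [0.5002, 0.1346, 0.0943]
contact_force: [-0.5, 0.3, -3.8]
eef_pos: [0.5001, 0.1345, 0.094]
contact_force: [-1.3, -0.2, -4.6]
eef_pos: [0.5001, 0.1345, 0.0939]
contact_force: [-0.1, -0.9, -3.8]
eef_pos: [0.5, 0.1345, 0.0939]
contact_force: [-0.2, 0.3, -4.3]
eef_pos: [0.5, 0.1345, 0.0939]
contact_force: [-0.5, -0.1, -3.6]
eef_pos: [0.5, 0.1345, 0.0939]
contact_force: [-0.4, -0.1, -3.5]
[-0.62889725  0.41731491  0.30389486  2.06337685 -0.19237984  0.68719838
  1.07862821] [ 0.00020538 -0.000355   -0.00088112 -0.00151377 -0.00038397 -0.00065049
  0.00046529]
```

```bash
python3 - <<'E'
from fit import *
A=np.radians(-16.8)
p,d=bot.read_camera("scene"); np.savez("pics/scene5.npz",p=p,d=d)
print(st()[0]["eef_pos"])
q=np.load("pics/scene4.npz")["p"].astype(int); print(np.abs(q-p)[120:230,180:320].mean())
for z in(.0879,.0859):
  for ch in("b","min"):
    gg=(p[...,2] if ch=="b" else p.min(2)).astype(float)
    for nm,sel in(("all3",np.r_[60:240]),("front2",np.r_[60:120,180:240]),("right2",np.r_[60:180])):
        for fa in(False,True): print(z,ch,nm,np.round(best("scene",gg,lambda *v:loops_plate(*v,z),.501,.131,A,sel=sel,fa=fa),2))
r=bot.landmark_of("scene","carrier_grip");print([(np.array(x["xy"])*[512,384],x["score"]) for x in r])
print(proj("scene",[[.5,.1345,.1059]]))
E
```

```text
[0.4999736  0.13447106 0.09387693]
1.7854761904761904
0.0879 b all3 [500.23 127.82 -16.8   74.26]
0.0879 b all3 [499.99 128.18 -17.42  74.44]
0.0879 b front2 [500.16 127.74 -16.8   71.62]
0.0879 b front2 [499.63 128.04 -17.72  71.84]
0.0879 b right2 [500.85 128.88 -16.8   77.29]
0.0879 b right2 [500.25 129.78 -18.4   77.73]
0.0879 min all3 [500.37 127.7  -16.8   73.66]
0.0879 min all3 [500.39 128.07 -17.16  73.8 ]
0.0879 min front2 [500.26 127.63 -16.8   70.86]
0.0879 min front2 [499.74 127.74 -17.77  71.07]
0.0879 min right2 [501.88 130.89 -16.8   77.03]
0.0879 min right2 [500.97 131.4  -18.2   77.63]
0.0859 b all3 [502.4  129.89 -16.8   74.27]
0.0859 b all3 [502.42 130.09 -17.24  74.41]
0.0859 b front2 [502.05 129.55 -16.8   71.74]
0.0859 b front2 [501.41 130.07 -17.99  71.94]
0.0859 b right2 [503.23 131.02 -16.8   77.29]
0.0859 b right2 [502.71 132.02 -18.54  77.8 ]
0.0859 min all3 [502.58 130.04 -16.8   73.67]
0.0859 min all3 [502.47 130.05 -17.28  73.82]
0.0859 min front2 [502.06 129.53 -16.8   70.99]
0.0859 min front2 [501.63 129.72 -17.91  71.17]
0.0859 min right2 [504.26 132.89 -16.8   77.13]
0.0859 min right2 [503.31 133.5  -18.24  77.72]
[(array([240.9984, 161.8176]), 0.85)]
[[241.48470886 163.90827683]]
```

```bash
python3 - <<'E'
from fit import *
p=np.load("pics/scene2.npz")["p"]
for ch in("b","min"):
    gg=(p[...,2] if ch=="b" else p.min(2)).astype(float)
    for nm,sel in(("all3",np.r_[60:240]),("front2",np.r_[60:120,180:240]),("right2",np.r_[60:180])):
        print(ch,nm,np.round(best("scene",gg,lambda *v:loops_plate(*v,.1735),.439,-.175,np.radians(4.1),sel=sel,fa=True),2))
# free-z fit in scenes 2,3,5
for n,x,y,a,z in(("scene0",.441,-.175,4.1,.020),("scene2",.439,-.175,4.1,.1735),("scene3",.499,.129,-16.8,.145),("scene5",.5,.131,-16.8,.0879)):
    p=np.load(f"pics/{n}.npz")["p"];g=p[...,2].astype(float)
    sel=np.r_[60:240]
    f=lambda v:-score("scene",g,loops_plate(x+v[0]*1e-3,y+v[1]*1e-3,np.radians(a+v[2]),z+v[3]*1e-3),sel=sel)
    b=None
    for s in np.random.default_rng(0).normal(size=(12,4))*[3,3,.7,3]:
        q=minimize(f,s,method="Nelder-Mead",options=dict(initial_simplex=np.r_[[s],s+np.diag([2,2,1,2.])],maxiter=2000))
        if b is None or q.fun<b.fun:b=q
    print(n,np.round([x*1e3+b.x[0],y*1e3+b.x[1],a+b.x[2],z*1e3+b.x[3]],1),b.fun)
E
python3 - <<'E'
import cv2,numpy as np
p=np.load("pics/scene2.npz")["p"]
cv2.imwrite("pics/s2.png",cv2.resize(p[140:250,270:410,::-1],None,fx=5,fy=5,interpolation=cv2.INTER_CUBIC))
E
```

```text
b all3 [ 441.21 -175.14    4.2    64.64]
b front2 [ 440.65 -175.13    4.03   78.46]
b right2 [ 441.9  -175.03    3.65   57.94]
min all3 [ 441.25 -174.99    4.05   65.14]
min front2 [ 440.58 -174.97    4.01   79.35]
min right2 [ 441.88 -175.1     3.65   58.65]
scene0 [ 438.9 -177.5    4.3   23.1] -79.83487370392541
scene2 [ 435.  -178.     4.   178.7] -64.95136046494582
scene3 [498.1 125.5 -16.9 146.9] -71.1010532728992
scene5 [499.8 128.  -17.4  88.1] -74.43739550523244
```

View pics/s2.png

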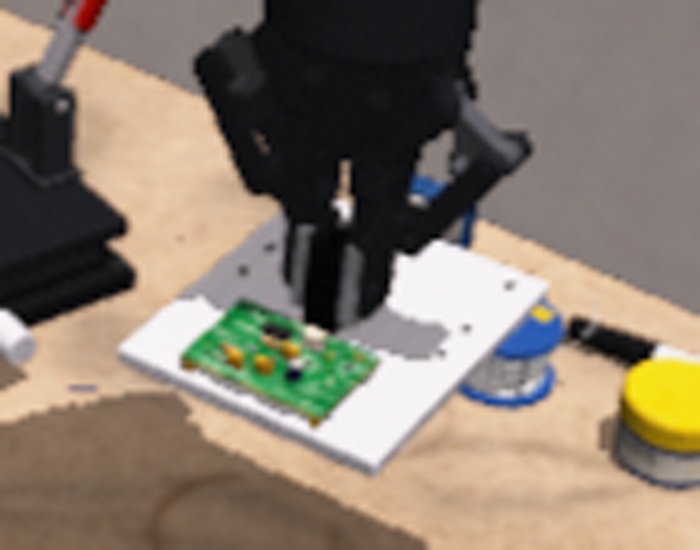

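```bash
python3 - <<'E'
from fit import *
p,d=bot.read_camera("top"); np.savez("pics/top5.npz",p=p,d=d)
cv2.imwrite("pics/t5.png",cv2.resize(p[130:240,150:270,::-1],None,fx=5,fy=5,interpolation=cv2.INTER_CUBIC))
z=np.load("pics/scene5.npz");p=z["p"];d=z["d"].astype(float)
i=I["scene"];T=i["world_from_camera"]
v,u=np.mgrid[:384,:512]
X=np.stack([(u-i["cx"])/i["fx"]*d,-(v-i["cy"])/i["fy"]*d,-d],-1)@T[:3,:3].T+T[:3,3]
# white plate pixels
m=(p.min(2)>150)&(d>0)&(u>200)&(u<285)&(v>150)&(v<192)
P=X[m];P=P[(P[:,2]>.07)&(P[:,2]<.11)]
for k in range(3):
    A=np.c_[P[:,:2]-[.5,.1345],np.ones(len(P))];c,*_=np.linalg.lstsq(A,P[:,2],rcond=None);r=P[:,2]-A@c;P=P[np.abs(r)<2.5*r.std()]
print(len(P),"plane slope xy deg",np.degrees(c[:2]),"z at grip",c[2],r.std())
# bench & stage face reference
for nm,b in(("bench",(300,200,340,225)),("stageface",(246,186,262,192))):
    q=X[b[1]:b[3],b[0]:b[2]].reshape(-1,3);print(nm,np.median(q[:,2]),p[b[1]+2,b[0]+2])
z0=np.load("pics/scene0.npz");d0=z0["d"].astype(float);p0=z0["p"]
X0=np.stack([(u-i["cx"])/i["fx"]*d0,-(v-i["cy"])/i["fy"]*d0,-d0],-1)@T[:3,:3].T+T[:3,3]
m=(p0.min(2)>170)&(d0>0)&(u>285)&(u<375)&(v>230)&(v<295);print("plate bench z",np.median(X0[m][:,2]))
for n,(a,b) in dict(puck=(217,179),button=(262,174),stagetop=(250,185)).items():
    print(n,np.median(X0[b-1:b+2,a-1:a+2,2]))
E
```

```text
741 plane slope xy deg [0.1887086  0.02724449] z at grip 0.0890227749381963 0.0012546317475729861
bench 0.0019081686030558709 [199 167 137]
stageface 0.04565894473284293 [16 15 17]
plate bench z 0.02140465605977293
puck 0.061911432628338314
button 0.05854827773673954
stagetop 0.04580230889371273
```

View pics/t5.png

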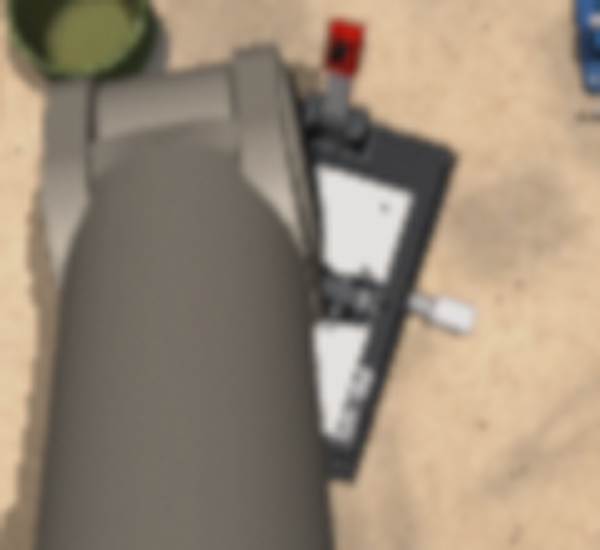

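```bash
python3 - <<'E'
from fit import *
p=np.load("pics/top5.npz")["p"];g=p.min(2).astype(float);A=np.radians(-16.8)
# visible: side y=-56 -> idx 60..119 excluding occluded; end x=+70 -> idx 120..179 (s from -.95 => y=-56 side first)
L=loops_plate(.5,.1345,A,.0873)[0][0];q=proj("top",L)
u=(q-[150,130]+.5)*5
im=cv2.imread("pics/t5.png")
for i,(a,b) in enumerate(u): cv2.circle(im,(int(a),int(b)),1,(0,0,255) if i<240 else 0,-1)
for P,N in loops_seats(.50415,.1296,A):
    for a,b in (proj("top",P)-[150,130]+.5)*5: cv2.circle(im,(int(a),int(b)),1,(255,255,0),-1)
cv2.imwrite("pics/to5.png",im)
vis=[i for i in range(60,180) if u[i,0]>335 and (u[i,1]<280) ]
print(len(vis),vis[0],vis[-1])
for fa in(0,1): print(np.round(best("top",g,lambda *v:loops_plate(*v,.0873),.5,.132,A,sel=np.array(vis),fa=fa),2))
# sub-edge: right edge only (perp) and end edge only
E
```

```text
44 99 142
[500.14 132.09 -16.8   80.  ]
[498.8  132.2  -15.58  80.  ]
```

View pics/to5.png

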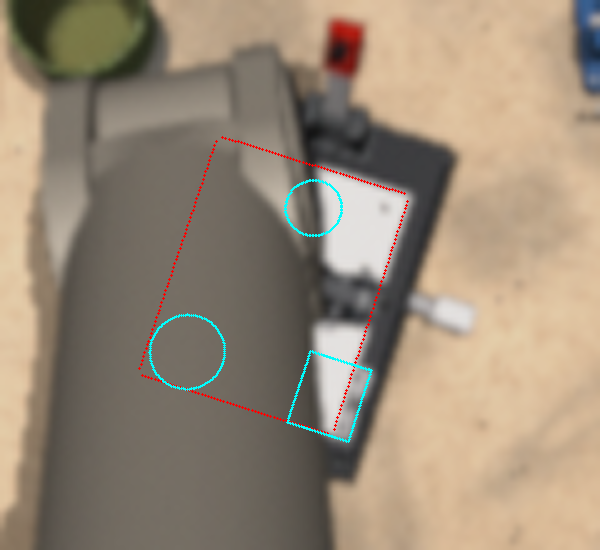

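```bash
python3 - <<'E'
from fit import *
p=np.load("pics/scene5.npz")["p"];A=np.radians(-16.8)
im=cv2.resize(p[135:200,195:295,::-1],None,fx=8,fy=8,interpolation=cv2.INTER_CUBIC)
for (x,y,col) in((.5003,.128,(0,0,255)),(.5025,.1325,(255,0,255))):
    for zt in(.0879,.0799):
        for q in proj("scene",loops_plate(x,y,A,zt)[0][0]): cv2.circle(im,tuple(np.int32((q-[195,135]+.5)*8)),0,col,-1)
cv2.imwrite("pics/o5.png",im[:590])
E
```

```text
(no output)
```

View pics/o5.png

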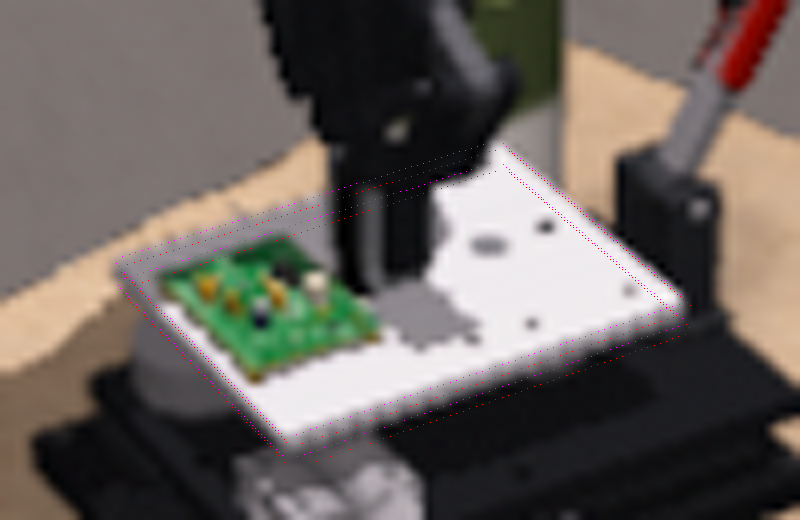

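```bash
python3 -m jog '[[[1.2,-1.3,3],[0,0,0],1],[[0,0,3],[0,0,0],1],[[0,0,1],[0,0,0],1],[[0,0,0],[0,0,0],1],[[0,0,0],[0,0,0],1],[[0,0,0],[0,0,0],1]]'; python3 -m jog '[[[0,0,1],[0,0,0],1],[[0,0,0],[0,0,0],1],[[0,0,0],[0,0,0],1]]'
python3 -m jog '[[[0,0,0.7],[0,0,0],1],[[0,0,0],[0,0,0],1],[[0,0,0],[0,0,0],1]]'
```

```text
t: 10.2
eef_pos: [0.4986, 0.1336, 0.087]
tool_rot: [0.0, 0.145, 0.989, 0.0]
contact_force: [-0.3, -0.1, -2.9]
gripper_width: 0.153
t: 10.58
eef_pos: [0.4985, 0.1336, 0.0859]
tool_rot: [-0.0, 0.145, 0.989, -0.0]
contact_force: [-0.4, -0.3, -3.0]
gripper_width: 0.152
t: 10.95
eef_pos: [0.4985, 0.1336, 0.0852]
tool_rot: [-0.0, 0.145, 0.989, 0.0]
contact_force: [-0.3, -1.2, -4.0]
gripper_width: 0.153
```

```bash
for i in 1 2 3; do python3 -m jog '[[[0,0,0.6],[0,0,0],1],[[0,0,0],[0,0,0],1],[[0,0,0],[0,0,0],1]]' | grep -E "eef|force"; python3 -c "
from station import bot
print(bot.get_obs()['torque'])"; done
```

```text
eef_pos: [0.4985, 0.1336, 0.0846]
contact_force: [-0.9, -0.2, -3.7]
[0.01632302 0.00327602 0.0112919 ]
eef_pos: [0.4985, 0.1336, 0.084]
contact_force: [0.2, -0.2, -3.7]
[0.03246016 0.0344496  0.02109187]
eef_pos: [0.4985, 0.1334, 0.0834]
contact_force: [0.2, -1.4, -2.7]
[-0.17004364  0.07052612  0.04691562]
```

```bash
python3 -m jog '[[[-0.2,-0.6,0],[0,0,0],1],[[0,0,0],[0,0,0],1],[[0,0,0],[0,0,0],1]]' | grep -E "eef|force"; for i in 1 2; do python3 -m jog '[[[0,0,0.4],[0,0,0],1],[[0,0,0],[0,0,0],1],[[0,0,0],[0,0,0],1]]' | grep -E "eef|force"; python3 -c "
from station import bot
print(bot.get_obs()['torque'])"; done
```

```text
eef_pos: [0.4985, 0.133, 0.0834]
contact_force: [-0.9, 0.7, -4.0]
eef_pos: [0.4985, 0.133, 0.0831]
contact_force: [-1.9, 0.7, 0.1]
[-0.0069545   0.32941379  0.05237986]
eef_pos: [0.4985, 0.1331, 0.083]
contact_force: [-1.6, -0.2, 4.2]
[-0.01492097  0.62715574  0.07832634]
```

```bash
for i in 1 2 ; do python3 -m jog '[[[0.3,0,0],[0,0,0],1],[[0,0,0],[0,0,0],1],[[0,0,0],[0,0,0],1]]' | grep -E "eef|force"; python3 -c "
from station import bot
print(bot.get_obs()['torque'])"; done
```

```text
eef_pos: [0.4985, 0.133, 0.083]
contact_force: [-1.9, -1.0, 4.6]
[-0.08163911  0.61859224  0.04512908]
eef_pos: [0.4985, 0.133, 0.083]
contact_force: [-2.1, 0.2, 4.8]
[-0.15223416  0.46762006  0.06110717]
```

```bash
python3 -m jog '[[[0,0,0],[0,0,0],1],[[0,0,0],[0,0,0],1]]' | grep -E "eef|force"; python3 -c "
from h import *
o,R=st();print(o['eef_pos']*1e3,np.degrees(Ro.from_matrix(tool(-16.8).T@R).as_rotvec()),o['contact_force'],o['torque'])"
```

```text
eef_pos: [0.4984, 0.1331, 0.083]
contact_force: [-1.4, -1.4, 6.1]
[498.43559345 133.07707338  82.99274138] [-0.02857848 -0.04847527 -0.06421266] [-1.40652488 -1.38189548  6.11448357] [-0.15861888  0.48137363  0.03217586]
```

```bash
for i in 1 2; do python3 -m jog '[[[0.4,0,0],[0,0,0],1],[[0,0,0],[0,0,0],1],[[0,0,0],[0,0,0],1]]' >/dev/null; python3 -c "
from h import *
o,R=st();print(o['eef_pos']*1e3,np.degrees(Ro.from_matrix(tool(-16.8).T@R).as_rotvec()),o['contact_force'],o['torque'],o['t'])"; done
```

```text
[498.31573905 133.0578428   82.96251541] [-0.03127126 -0.07550892 -0.049099  ] [ 0.10016023 -1.93005212  5.29454578] [-0.29982864  0.20435996  0.07852282] 14.575
[498.21799612 133.11332579  82.99255637] [-0.03887232 -0.10702829 -0.04439622] [ 2.56091132 -2.28621825  4.97518056] [-0.49622617 -0.44738883  0.07340148] 14.95
```

```bash
for i in 1; do python3 -m jog '[[[-0.5,-0.3,0],[0,0,0],1],[[0,0,0],[0,0,0],1],[[0,0,0],[0,0,0],1],[[0,0,0],[0,0,0],1]]' >/dev/null; python3 -c "
from h import *
o,R=st();print(o['eef_pos']*1e3,np.degrees(Ro.from_matrix(tool(-16.8).T@R).as_rotvec()),o['contact_force'],o['torque'],o['t'])"; done;  python3 -m jog '[[[0,0,0.2],[0,0,0],1],[[0,0,0],[0,0,0],1],[[0,0,0],[0,0,0],1],[[0,0,0],[0,0,0],1]]' >/dev/null; python3 -c "
from h import *
o,R=st();print(o['eef_pos']*1e3,np.degrees(Ro.from_matrix(tool(-16.8).T@R).as_rotvec()),o['contact_force'],o['torque'],o['t'])"
```

```text
[498.23573977 133.07898096  82.9417707 ] [-0.04562125 -0.06212626 -0.06399547] [ 0.51016824 -1.46053908  5.64353657] [-0.3532301  -0.15212715  0.07418012] 15.45
[498.26859579 133.07306285  82.90107208] [-0.05028105 -0.06125174 -0.06118298] [ 0.44000941 -0.72615623  7.18778227] [-0.31859788 -0.09525587 -0.00515528] 15.95
```

```bash
for i in 1; do python3 -m jog '[[[0,-0.4,0],[0,0,0],1],[[0,0,0],[0,0,0],1],[[0,0,0],[0,0,0],1],[[0,0,0],[0,0,0],1]]' >/dev/null; python3 -c "
from h import *
o,R=st();print(o['eef_pos']*1e3,np.degrees(Ro.from_matrix(tool(-16.8).T@R).as_rotvec()),o['contact_force'],o['torque'],o['t'])"; done;
```

```text
[498.22621969 133.08546536  82.89854733] [-0.07391692 -0.06801062 -0.07830532] [ 0.77821452 -1.03310161  7.89714873] [-0.19625958 -0.08059599 -0.02113779] 16.45
```

```bash
python3 -m jog '[[[0,0,0],[0,0,0],0],[[0,0,0],[0,0,0],0],[[0,0,0],[0,0,0],0],[[0,0,0],[0,0,0],0],[[0,0,-2],[0,0,0],0],[[0,0,0],[0,0,0],0]]'
python3 -c "
from h import *
o,R=st();print(o['eef_pos']*1e3,o['contact_force'],o['torque'],o['t'])"
```

```text
t: 17.2
eef_pos: [0.4976, 0.1326, 0.0846]
tool_rot: [0.0, 0.145, 0.989, 0.0]
contact_force: [0.0, 0.1, -0.3]
gripper_width: 0.5
[497.60076193 132.61411941  84.60276099] [ 0.01130061  0.05413223 -0.25702111] [ 0.00099059 -0.02362073  0.03144963] 17.2
```

Free. Lift away and look.

```bash
python3 -m jog '[[[0,0,-15],[0,0,0],0],[[0,0,-50],[0,0,0],0],[[0,0,-50],[0,0,0],0],[[0,0,-20],[0,0,0],0],[[0,-60,0],[0,0,0],1],[[0,-60,0],[0,0,0],1],[[0,-40,0],[0,0,0],1],[[0,0,0],[0,0,0],1]]'
python3 - <<'E'
from fit import *
for c in("scene","top"):
    p,d=bot.read_camera(c); np.savez(f"pics/{c}6.npz",p=p,d=d)
p=np.load("pics/scene6.npz")["p"];cv2.imwrite("pics/s6.png",cv2.resize(p[110:230,180:320,::-1],None,fx=5,fy=5,interpolation=cv2.INTER_CUBIC))
p=np.load("pics/top6.npz")["p"];cv2.imwrite("pics/t6.png",cv2.resize(p[120:240,150:290,::-1],None,fx=5,fy=5,interpolation=cv2.INTER_CUBIC))
z=np.load("pics/scene6.npz");p=z["p"];d=z["d"].astype(float)
i=I["scene"];T=i["world_from_camera"]
v,u=np.mgrid[:384,:512]
X=np.stack([(u-i["cx"])/i["fx"]*d,-(v-i["cy"])/i["fy"]*d,-d],-1)@T[:3,:3].T+T[:3,3]
m=(p.min(2)>140)&(d>0)&(u>200)&(u<290)&(v>150)&(v<200)
P=X[m];P=P[(P[:,2]>.06)&(P[:,2]<.10)]
for k in range(3):
    A=np.c_[(P[:,:2]-[.4983,.133])@R2(np.radians(-16.8)),np.ones(len(P))];c,*_=np.linalg.lstsq(A,P[:,2],rcond=None);r=P[:,2]-A@c;P=P[np.abs(r)<2.5*r.std()]
print(len(P),"slope stage xy deg",np.degrees(c[:2]),"z at grip",c[2],r.std())
go([0,0,0],-16.8)
E
```

```text
t: 18.2
eef_pos: [0.4504, -0.0239, 0.2204]
tool_rot: [0.0, 0.148, 0.989, 0.0]
contact_force: [0.0, 0.6, -0.2]
gripper_width: 0.002
743 slope stage xy deg [0.03235334 0.02010353] z at grip 0.07839096882877147 0.001165472117152225
pos [451.7 -20.5 220.2] F [-0.2 -0.1  0.3] w -0.002 t 18.3
turn [0.07 0.06 0.03] shift now [ 438.6 -110.9  219.6] after turn [ 438.4 -110.9  220.2] per row / 1 [ 438.4 -110.9  220.2]
```

View pics/s6.png

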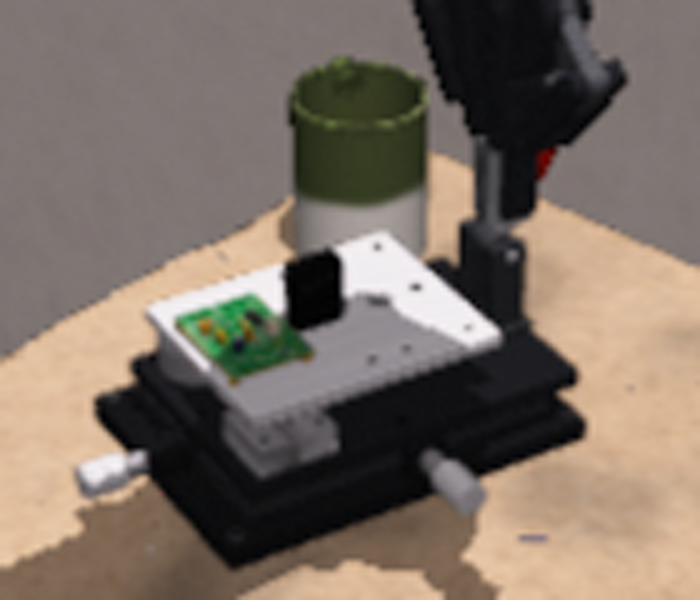

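View pics/t6.png

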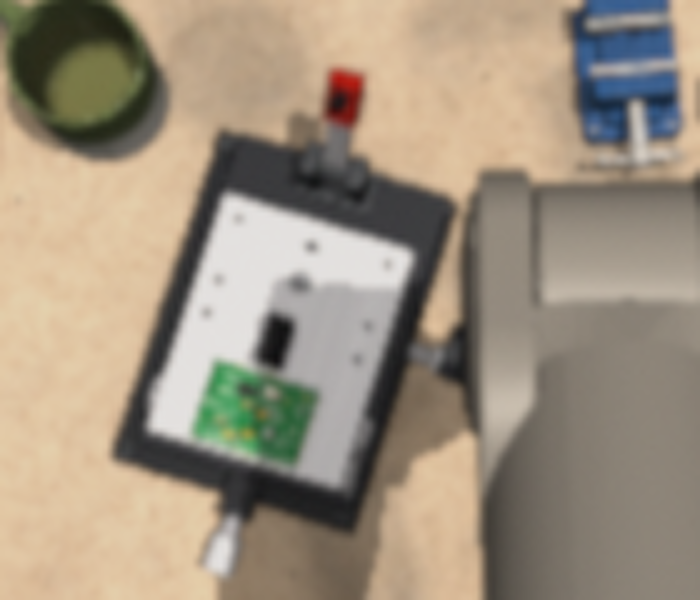

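```bash
python3 - <<'E'
from fit import *
pv=np.array([597.8,103.0,90])/1e3;ex=np.array([.957,-.289,0])
for c,n in(("top","top6"),("scene","scene0")):
    p=np.load(f"pics/{n}.npz")["p"].astype(int)
    b=dict(top=(210,130,230,150),scene=(270,125,300,160))[c]
    m=np.zeros(p.shape[:2],bool);m[b[1]:b[3],b[0]:b[2]]=1
    m&=(p[...,0]>100)&(p[...,1]<60);v,u=np.nonzero(m);print(c,"red",u.mean(),v.mean(),u.min(),u.max(),v.min(),v.max())
    for th in(1.57,1.8,2.0,2.15,2.3):
        d=-np.cos(th)*ex+[0,0,np.sin(th)];nn=np.sin(th)*ex+[0,0,np.cos(th)]
        print(th,np.round(proj(c,[pv+.056*d,pv+.074*d,pv]),1).tolist())
go([597.8+.957*75,103-.289*75,220],-16.8)
E
```

```text
top red 218.82857142857142 138.77142857142857 216 221 135 144
1.57 [[214.6, 148.4], [214.1, 146.8], [216.0, 152.9]]
1.8 [[216.1, 144.0], [216.1, 140.9], [216.0, 152.9]]
2.0 [[217.4, 140.6], [217.9, 136.4], [216.0, 152.9]]
2.15 [[218.3, 138.4], [219.1, 133.5], [216.0, 152.9]]
2.3 [[219.2, 136.6], [220.3, 131.1], [216.0, 152.9]]
scene red 288.54545454545456 136.79545454545453 285 293 131 144
1.57 [[277.6, 139.1], [277.8, 132.7], [277.0, 158.4]]
1.8 [[281.9, 138.3], [283.4, 131.7], [277.0, 158.4]]
2.0 [[285.3, 138.5], [288.0, 132.0], [277.0, 158.4]]
2.15 [[287.7, 139.2], [291.2, 132.9], [277.0, 158.4]]
2.3 [[289.8, 140.3], [293.9, 134.4], [277.0, 158.4]]
pos [451.7 -20.5 220.2] F [-0.2 -0.1  0.3] w -0.002 t 18.3
turn [0.07 0.06 0.03] shift now [-179.2  160.4    0.6] after turn [-179.1  160.5    0.2] per row / 1 [-179.1  160.5    0.2]
```

```bash
python3 -m jog '[[[-44.8,40,0],[0,0,0],1],[[-44.8,40,0],[0,0,0],1],[[-44.8,40,0],[0,0,0],1],[[-44.8,40,0],[0,0,0],1],[[0,0,0],[0,0,0],1],[[0,0,40],[0,0,0],1],[[0,0,35],[0,0,0],1],[[0,0,15],[0,0,0],1],[[0,0,0],[0,0,0],1],[[0,0,0],[0,0,0],1],[[0,0,0],[0,0,0],1]]'
python3 - <<'E'
from fit import *
go([597.8+.957*75,103-.289*75,125],-16.8)
p,d=bot.read_camera("scene");cv2.imwrite("pics/s7.png",cv2.resize(p[80:220,200:340,::-1],None,fx=4,fy=4,interpolation=cv2.INTER_CUBIC))
E
```

```text
t: 19.68
eef_pos: [0.67, 0.081, 0.131]
tool_rot: [0.001, 0.145, 0.989, 0.0]
contact_force: [0.2, 0.1, -0.7]
gripper_width: -0.001
pos [670.  81. 131.] F [ 0.2  0.1 -0.7] w -0.001 t 19.675
turn [0.07 0.12 0.07] shift now [0.5 0.2 6. ] after turn [0.5 0.2 6. ] per row / 1 [0.5 0.2 6. ]
```

View pics/s7.png

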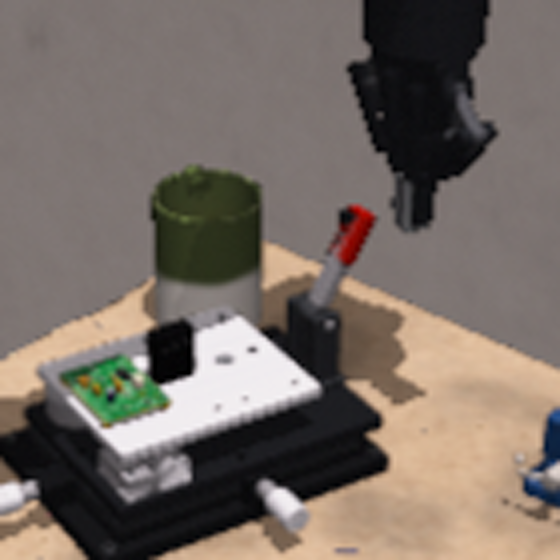

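```bash
python3 -m jog '[[[12,0,0],[0,0,0],1],[[10,0,0],[0,0,0],1],[[10,0,0],[0,0,0],1],[[10,0,-2],[0,0,0],1],[[9,0,-3],[0,0,0],1],[[8,0,-3],[0,0,0],1],[[0,0,0],[0,0,0],1]]'
python3 - <<'E'
from fit import *
go([597.8+.957*0,103,139],-16.8)
p,d=bot.read_camera("scene");cv2.imwrite("pics/s8.png",cv2.resize(p[80:220,200:340,::-1],None,fx=4,fy=4,interpolation=cv2.INTER_CUBIC))
E
```

```text
t: 20.6
eef_pos: [0.6113, 0.0984, 0.1373]
tool_rot: [-0.001, 0.145, 0.989, 0.0]
contact_force: [0.4, -0.0, -0.0]
gripper_width: -0.002
pos [611.3  98.4 137.3] F [ 0.4 -0.  -0. ] w -0.002 t 20.6
turn [-0.01 -0.1   0.11] shift now [14.2  0.5 -1.7] after turn [14.2  0.5 -1.7] per row / 1 [14.2  0.5 -1.7]
```

View pics/s8.png

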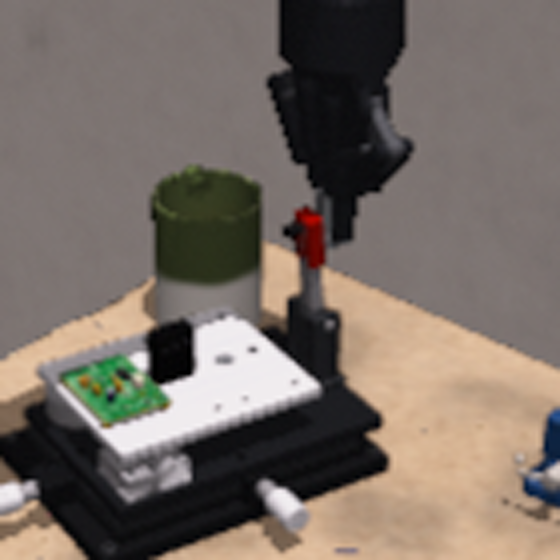

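```bash
python3 -m jog '[[[7.7,0,-2],[0,0,0],1],[[7.6,0,-1.7],[0,0,0],1],[[7.9,0,1.8],[0,0,0],1],[[7.9,0,2.6],[0,0,0],1],[[7.5,0,3.9],[0,0,0],1],[[7.5,0,4.7],[0,0,0],1],[[6.5,0,6.3],[0,0,0],1],[[5.6,0,7.3],[0,0,0],1],[[2.8,0,5.7],[0,0,0],1],[[0,0,0],[0,0,0],1],[[0,0,0],[0,0,0],1]]'
python3 - <<'E'
from fit import *
go([597.8-.957*50,103+.289*50,97],-16.8)
p,d=bot.read_camera("scene");cv2.imwrite("pics/s9.png",cv2.resize(p[80:220,200:340,::-1],None,fx=4,fy=4,interpolation=cv2.INTER_CUBIC))
E
```

```text
t: 22.02
eef_pos: [0.5529, 0.1156, 0.1082]
tool_rot: [-0.001, 0.145, 0.989, -0.0]
contact_force: [0.5, 0.6, -0.2]
gripper_width: 0.005
pos [552.9 115.6 108.2] F [ 0.5  0.6 -0.2] w 0.005 t 22.025
turn [-0.06 -0.15  0.09] shift now [ 3.3  1.  11.2] after turn [ 3.4  0.9 11.2] per row / 1 [ 3.4  0.9 11.2]
```

View pics/s9.png

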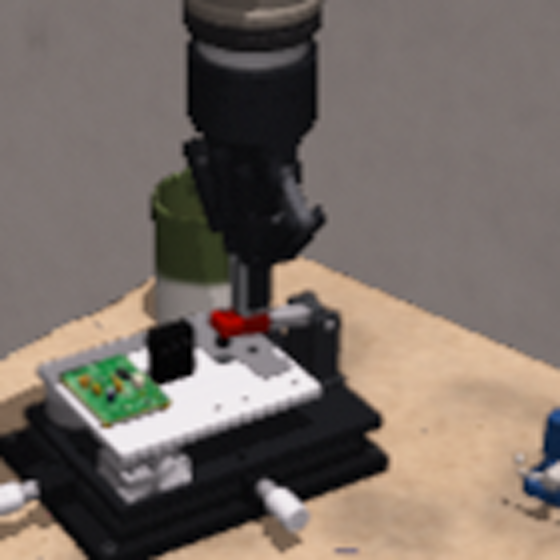

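```bash
python3 -m jog '[[[2,0.5,3],[0,0,0],1],[[0,0,3],[0,0,0],1],[[0,0,3],[0,0,0],1],[[0,0,0],[0,0,0],1],[[0,0,0],[0,0,0],1],[[0,0,0],[0,0,0],1]]'|grep -E "eef|force"; for i in 1 2 3; do python3 -m jog '[[[0,0,1],[0,0,0],1],[[0,0,0],[0,0,0],1],[[0,0,0],[0,0,0],1]]'|grep -E "eef|force"; done
```

```text
eef_pos: [0.5525, 0.1168, 0.0997]
contact_force: [0.2, 0.2, -0.1]
eef_pos: [0.5526, 0.1167, 0.099]
contact_force: [-0.4, 0.4, 3.4]
eef_pos: [0.5525, 0.1167, 0.098]
contact_force: [-0.7, 0.5, 6.1]
eef_pos: [0.5523, 0.1168, 0.0971]
contact_force: [-1.9, 0.6, 6.1]
```

```bash
for i in 1 2 3; do python3 -m jog '[[[0,0,0.7],[0,0,0],1],[[0,0,0],[0,0,0],1],[[0,0,0],[0,0,0],1]]'|grep -E "eef|force"; done
```

```text
eef_pos: [0.5523, 0.1168, 0.0969]
contact_force: [-4.2, 0.9, 12.1]
eef_pos: [0.5524, 0.1169, 0.0968]
contact_force: [-5.4, -0.1, 17.8]
eef_pos: [0.5524, 0.1169, 0.0967]
contact_force: [-8.2, 0.3, 22.5]
```

```bash
python3 -m jog '[[[0,0,-4],[0,0,0],1],[[0,0,-30],[0,0,0],1],[[0,0,-50],[0,0,0],1],[[0,0,-50],[0,0,0],1],[[0,-60,-20],[0,0,0],1],[[0,-60,0],[0,0,0],1],[[0,-60,0],[0,0,0],1],[[0,-40,0],[0,0,0],1],[[0,0,0],[0,0,0],1],[[0,0,0],[0,0,0],1]]'
python3 - <<'E'
from fit import *
for c in("scene","top"):
    p,d=bot.read_camera(c); np.savez(f"pics/{c}10.npz",p=p,d=d)
    b=dict(scene=(110,230,180,320),top=(120,240,150,290))[c]
    cv2.imwrite(f"pics/{c}10.png",cv2.resize(p[b[0]:b[1],b[2]:b[3],::-1],None,fx=5,fy=5,interpolation=cv2.INTER_CUBIC))
z=np.load("pics/scene10.npz");p=z["p"];d=z["d"].astype(float)
i=I["scene"];T=i["world_from_camera"]
v,u=np.mgrid[:384,:512]
X=np.stack([(u-i["cx"])/i["fx"]*d,-(v-i["cy"])/i["fy"]*d,-d],-1)@T[:3,:3].T+T[:3,3]
m=(p.min(2)>140)&(d>0)&(u>200)&(u<290)&(v>150)&(v<200)
P=X[m];P=P[(P[:,2]>.07)&(P[:,2]<.085)]
for k in range(3):
    A=np.c_[(P[:,:2]-[.4983,.133])@R2(np.radians(-16.8)),np.ones(len(P))];c,*_=np.linalg.lstsq(A,P[:,2],rcond=None);r=P[:,2]-A@c;P=P[np.abs(r)<2.5*r.std()]
print(len(P),"slope",np.degrees(c[:2]),"z",c[2],r.std())
m=(p[...,0]>100)&(p[...,1]<60)&(u>215)&(u<290)&(v>130)&(v<190);Q=X[m];Q=Q[(Q[:,2]>.06)&(Q[:,2]<.13)]
s=(Q[:,:2]-[.504,.1313])@R2(np.radians(-16.8));print("red",len(Q),"stage x",np.percentile(s[:,0],[5,50,95]),"z",np.percentile(Q[:,2],[5,50,95]),np.polyfit(s[:,0],Q[:,2],1))
go([0,0,0],-16.8)
E
```

```text
t: 26.32
eef_pos: [0.4894, -0.0928, 0.2482]
tool_rot: [-0.0, 0.145, 0.989, 0.0]
contact_force: [-0.2, 0.6, -0.6]
gripper_width: -0.002
761 slope [ 0.04068846 -0.02605319] z 0.07821224650869907 0.0011587458069726225
red 73 stage x [0.02795433 0.04246527 0.05745585] z [0.09180899 0.09771851 0.10012434] [0.04090227 0.09525061]
pos [489.6 -92.1 248.2] F [ 0.5 -0.  -0.1] w -0.001 t 26.425
turn [-0.   -0.02  0.21] shift now [495.4 -51.6 248.4] after turn [495.4 -53.4 248.2] per row / 1 [495.4 -53.4 248.2]
```

View pics/scene10.png

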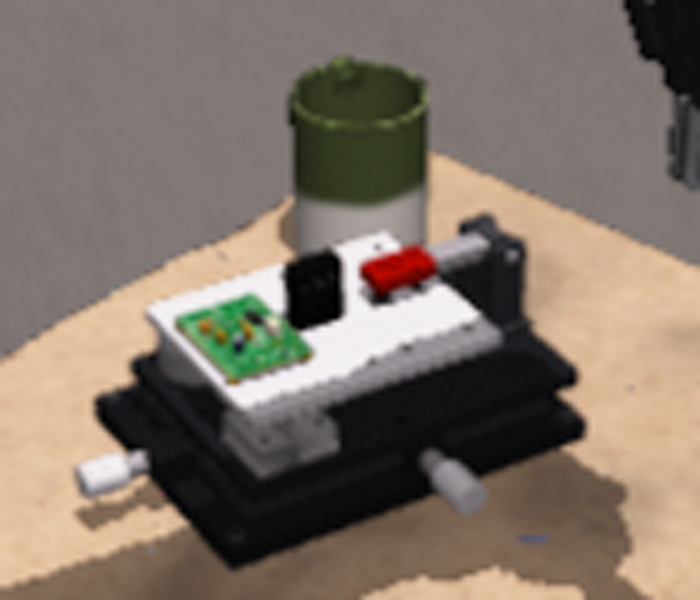

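View pics/top10.png

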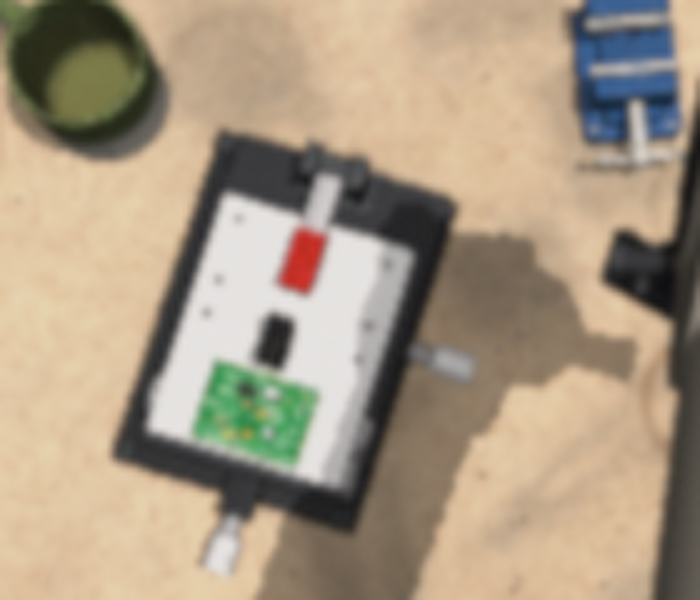

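```bash
python3 -c "
from station import bot
print(bot.hand_in())"
```

```text
the job is handed in; nothing more can be done
None
```

The carrier is seated on the stage and the red clamp lever is fully down. I handed the job in at about 26 s, with the arm clear of everything.

**Seating:** I picked the carrier up by its black grip and felt it into the cone, groove and flat seats. The highest seat load I read was about 12 N, carrier weight included. I then let go and pushed the lever down with the closed fingers.

**Last checks:**
- **Carrier height when seated:** the tool stood at 82.90 mm while the carrier was held, against 82.9 mm expected for home. The carrier also resisted sideways nudges along both axes.
- **Carrier after release and clamping:** depth images show the plate level to about 0.05°. Its top is at about 76.4 mm once I correct for the camera reading about 1.8 mm high; home is 76.9 mm.
- **Lever:** it met a hard stop at 96.8 mm, where the outer face should be at 97 mm. The force there rose steeply to about 22 N, below the 40 N limit. The last pictures show it lying level over the plate.

**Disagreements:**
- **Position before contact:** my estimates of where to lower the carrier differed by up to about 7 mm. One edge fit in the scene view was the outlier, probably from picking up the plate's lower edge. I went with the top view and the visible far edges, and contact confirmed the position.
- **Load sharing:** while the carrier was still gripped, the torque readings suggested the cone foot carried little of the load. I could not measure each foot separately, so I relied on the height and level readings after release.

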